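# Clamp a beech strip in the drilling jig

### The arm

A 7-joint arm with a two-finger parallel gripper is mounted at the origin on the work surface; the furniture and walls round the work are solid. World frame = base frame: x ahead of the robot, y to its left, z up, the work surface at z = 0. Lengths are in m, angles in rad, forces in N, time in s.
With the tool pointing down it reaches from about 0.35 to 0.9 m from the base axis. Payload 8.1 kg.
Tool frame: the origin (TCP) lies midway between the tips of the shut fingers; the grasp point (between the pads) lies 19 mm behind it; z points along the fingers, y is the line along which they close (so a half turn about z gives the same grasp; the last joint's range is limited). The gripper opens to 92 mm and grips with 3 to 60 N. Pads are 19 mm wide; open, the fingers measure 130 mm over their backs; the gripper's body (75 mm by 190 mm) begins 47 mm behind the grasp point.
Start: joints at [1.207, 0.434, 0.025, 1.573, -0.012, 1.134, -0.075], TCP at [0.161, -0.604, 0.227] pointing down, gripper open.
Joint ranges: [-2.62, 2.62], [-0.44, 2.09], [-1.27, 1.32], [0.08, 2.57], [-1.32, 4.46], [0.12, 2], [-2.74, 2.74]. Speed limits (rad/s): [2.22, 2.22, 3.01, 3.01, 3.14, 3.14, 3.14].

### API

Orientations are given as a rotation vector (axis times angle).
In Python, from cell import arm gives the robot as it stands.
- The arm moves only by the tool send_rows, never from a script. Its argument "increments" is a list of rows, each a list of 3 entries, a list of its own where there are three numbers: the finger opening in cm, from 0 to 9.18, then the shift along the tool's x, y, z in cm, then the turn, a rotation vector about the tool's x, y, z in rad. A call has 1 to 5 rows; each row shifts and turns the commanded pose from where the row before left it, along the tool's axes as they then stand; what a row does not reach is not made up. A row lasts 1/10 s, in which the tool goes at most 50 mm and 8.59 degrees, less where a joint would pass 70% of its speed; a pose out of reach is approached as far as the arm can. A call is refused whole if a number of a shift passes 5 or a number of a turn 0.15, either way. A call with a gripper value outside its range is refused whole. The fingers move at their own pace and stop on an object; "force" is the grip in N (left out, the last holds). Time passes only in rows, so rows that do not move let the fingers close. It gives the time, the measured TCP pose, the force, the opening and the grip force at its end, in the units of the state.
- arm.observe(): the state, without advancing time (a new reading comes with each control period).
- arm.get_image(name): name is "side" or "top" or "wrist"; returns the picture (420x560x3 uint8, red, green, blue); there is no depth.
- arm.camera_params(name): a dict with "camera_matrix" (3x3 intrinsics, pixels), "k1" (the pictures are not rectified: a ray, as slopes to the right and down, at radius r is drawn at 1 + k1 r^2 times it, then the intrinsics apply), "R" (3x3) and "t" (3): a world point X has camera coordinates R X + t. Camera axes: x right, y down, z forward; pixel columns grow to the right and rows downward; lengths in m; the calibration is good to about 2 mm. A picture is of the moment at which its call begins: read the wrist's pose just before it. camera_params takes no time and is no camera call; for the wrist camera it gives the pose at the moment of the call.
- arm.sign_off(): hands the job in; it is judged then, once.
The state is a dict: "clock": time; "joints": joint angles; "dq": joint speeds; "joint_efforts": joint torques, N m; "position": TCP position; "ee_rot": TCP orientation; "force": force on the tool from outside, world axes, zero at the start; "ft_torque": the same for the moment, N m; "width": opening from 0.0 (shut) to 1.0 (fully open); "gripper_force": force on a finger pad.
Only numpy, scipy, OpenCV 4.12 (cv2) and the standard library are available. Lean on these libraries where they do the work, as an engineer would, in place of code of your own. Each camera call takes 0.05 s, during which the arm holds its last target. There are 200 camera calls.

### The job

Load the beech strip flat into the green drilling jig: slide it between the fences under the raised clamp foot until it is fully home against the brass end stop, then turn the red wing knob clockwise until the sprung foot holds the strip firmly, with about 16 N (between 10 and 22 N; never more than 30 N), and let go. The knob travels down with its screw as it turns: let your grip follow it, so that the knob is never pulled or pushed hard along the screw. Leave the other things on the bench where they are.

Things in the scene. Friction and masses are not known exactly. Their poses are not given: they have to be found in the camera images.
- strip: Loose strip of light beech, 180 x 40 x 18 mm, about 0.1 kg, alike at both ends, lying flat. Origin: centre of its underside; x along its length, y across its width, z up.
- jig: Green drilling jig with a screw clamp, fixed; which way it faces varies. Origin on the bench, straight below the screw's axis; z up; x along the channel inwards, from the mouth (-x) to the end stop. Base plate 96 mm wide, x = -85 to 91 mm, 10 mm thick. Steel bed under the strip: top z = 20 mm, x = -85 to 35 mm, 60 mm wide. Strip fully home: its origin at x = -55, y = 0, z = 20 mm.
- end_stop (a point): Foot of the brass end stop's face, on the channel's centre line at bed height (jig x = 35, z = 20 mm); the strip's inner end must touch this face. Stop 44 mm wide, top at z = 34 mm. With the strip home its outer 60 mm stick out beyond the bed's end, free below, and can be held there while it is slid in.
- fence_mouth (a point): Where the straight fences begin, on the centre line at bed height (jig x = -45, z = 20 mm). Two fences 8 mm thick, inner faces 45 mm apart, tops at jig z = 32 mm, run from here to x = 32 mm; short flared lead-ins reach out to x = -65 mm. The channel is open from above as far in as the boss (x = -18 mm), except for the knob's wing high above.
- boss (a point): Top of the round boss that carries the screw, on the screw's axis, 118 mm above the bench: radius 18 mm, z = 82 to 118 mm, then a brass nut of radius 13 mm up to 122 mm. It hangs on an arm 34 mm wide, z = 87 to 113 mm, from a column 50 mm wide behind the stop (jig x = 47 to 77 mm).
- screw: Steel quick-acting clamp screw, upright in the boss, with the sprung foot (black rubber disc, 28 mm across) below. It moves along z without turning; origin on its axis, 122 mm above the bench at knob 0, 8 mm lower per radian of knob. From first touch the foot's spring gives 5 N per mm of screw travel, so 40 N per radian of knob: 16 N is 0.4 rad after first touch. It yields 12 mm.
- foot_nominal (a point): Nominal underside of the unloaded foot, on the screw: 50 mm above the bench at knob 0, 8 mm lower per radian. The foot's real length is an adjustment that is not known: its underside may be up to 5 mm higher or lower than this point. The top of a strip lying in the channel is at 38 mm, so the real gap at knob 0 is 7 to 17 mm.
- knob_grip (a point): Centre of the red wing of the knob, on the screw axis, 170 mm above the bench at knob 0. The wing is a flat bar 56 mm long, 14 mm thick and 24 mm high; x of this frame runs along its length, y across its thickness (the faces to grip), z up. Below the wing is only a stem of 6.5 mm radius down to the nut.
- knob (a joint): Turn of the knob, rad: 0 = fully raised, grows clockwise seen from above, to 3.6. Each radian lowers screw, foot and knob by 8 mm. Turning slowly takes a torque of about 0.21 N m with the foot free, and 0.008 N m more for each newton the foot presses (0.13 more at 16 N). It stays where left, also clamped; held still, the reading can be lower.
- knob_give (a joint): How far the knob is pulled up (+) or pushed down (-) along the screw from its resting place, m; a spring of 2 N per mm returns it to 0; it yields 8 mm either way. More than 5 mm (10 N) either way counts as forcing it.
- mug: Dotted white mug standing at the back left, about 93 mm high; bystander. Origin under its centre.
- staples: Cardboard box of staples, 54 x 102 x 30 mm, lying in front of the grey drawers; bystander. Origin under its centre.

How it is judged:
By the outcome, as a careful person would: the job done as asked, in the order asked, and still so for the second after the job is handed in, with the robot touching nothing.
It also fails if it takes over 72 s, if anything falls off the work surface, if the arm or the gripper's body presses on something with over 40 N, if the wrist force passes 120 N, or if a joint passes its speed limit or range.

## Working session

There is one attempt and no reset: what is moved stays moved. The work goes in short steps, Python scripts to look and compute and a tool call to move; the robot and the scene stay as the last step left them, time stands still between calls to the robot, and variables do not carry over. Pictures are saved under pics/ and viewed, at most 13 in all, crops included, and the job is handed in when it is done.

Besides the shell and the picture viewer there is one more tool, called after "Request:" as a command line: name --argument value ..., lists and objects as JSON in quotes. send_rows: Moves the arm, as the interface text tells. Its arguments: {"type":"object","properties":{"increments":{"type":"array"},"force":{"type":"number"}},"required":["increments"]}

```bash
mkdir -p pics; ls; python3 - <<'E'
from cell import arm
import cv2,numpy as np
s=arm.observe(); print({k:np.round(v,3).tolist() for k,v in s.items()})
for n in ("side","top"):
    p=arm.camera_params(n); print(n,{k:np.round(v,4).tolist() for k,v in p.items()})
    cv2.imwrite(f"pics/{n}0.png",arm.get_image(n)[:,:,::-1])
E
```

```text
pics
{'clock': 0.0, 'joints': [1.207, 0.435, 0.025, 1.574, -0.012, 1.134, -0.075], 'dq': [-0.0, -0.002, 0.0, -0.001, 0.002, -0.0, -0.001], 'joint_efforts': [-0.001, -66.784, 0.984, -31.446, -0.061, 0.043, 0.0], 'position': [0.161, -0.603, 0.226], 'ee_rot': [-3.113, -0.408, 0.001], 'force': [0.212, 0.3, 0.403], 'ft_torque': [-0.012, -0.006, 0.018], 'gripper_force': 0.0, 'width': 1.004}
side {'camera_matrix': [[398.0139, 0.0, 277.9892], [0.0, 398.0139, 208.6174], [0.0, 0.0, 1.0]], 'k1': -0.1154, 'R': [[-0.8522, -0.523, 0.0169], [-0.28, 0.4284, -0.8591], [0.442, -0.7369, -0.5115]], 't': [0.4608, 0.2216, 1.1332]}
top {'camera_matrix': [[434.7285, 0.0, 271.6279], [0.0, 434.7285, 207.8184], [0.0, 0.0, 1.0]], 'k1': -0.0496, 'R': [[0.0003, -0.9999, 0.013], [-0.9911, -0.002, -0.1332], [0.1332, -0.0128, -0.991]], 't': [0.071, 0.515, 1.4997]}
```

View pics/side0.png

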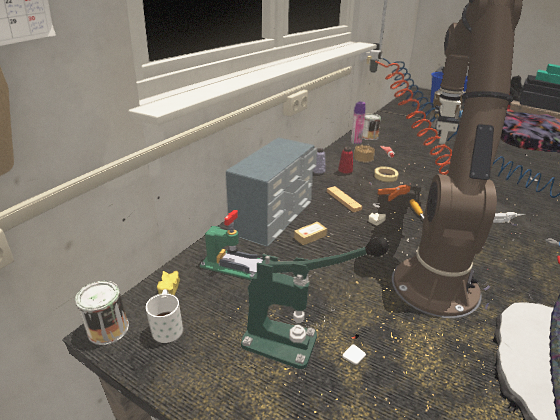

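View pics/top0.png

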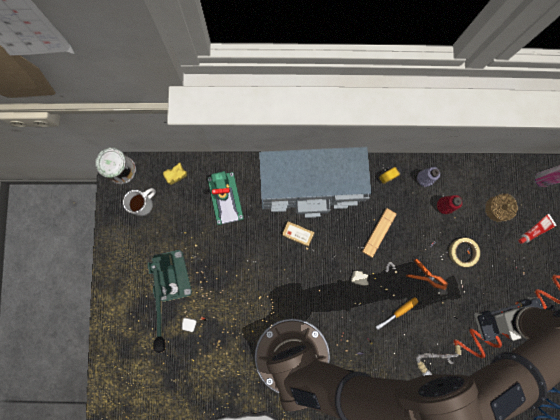

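The side view shows the jig at about (230,250) with its red knob at (231,217), and the strip at (343,199). In the top view the jig is at (225,197) with its mouth towards the robot, the strip at (380,232), the drawers right of the jig, and the arbor press at (170,275). Next I'll measure these.

```bash
cat > h.py <<'E'
from cell import arm
import cv2,numpy as np
def ray(n,uv,p=None):
    p=p or arm.camera_params(n); K=np.array(p["camera_matrix"]); R=np.array(p["R"]); t=np.array(p["t"])
    uv=np.atleast_2d(uv).astype(float)
    s=cv2.undistortPoints(uv.reshape(-1,1,2),K,np.array([p["k1"],0,0,0.])).reshape(-1,2)
    d=np.c_[s,np.ones(len(s))]@R
    return -R.T@t,d
def plane(n,uv,z,p=None):
    o,d=ray(n,uv,p); return o+d*((z-o[2])/d[:,2])[:,None]
def proj(n,X,p=None):
    p=p or arm.camera_params(n); 
    return cv2.projectPoints(np.atleast_2d(X).astype(float),cv2.Rodrigues(np.array(p["R"]))[0],np.array(p["t"]),np.array(p["camera_matrix"]),np.array([p["k1"],0,0,0.]))[0].reshape(-1,2)
def tri(uv1,n1,uv2,n2,p1=None,p2=None):
    o1,d1=ray(n1,uv1,p1);o2,d2=ray(n2,uv2,p2);d1=d1[0];d2=d2[0]
    a=np.linalg.lstsq(np.c_[d1,-d2],o2-o1,rcond=None)[0]
    P,Q=o1+a[0]*d1,o2+a[1]*d2; return (P+Q)/2,np.linalg.norm(P-Q)
def blobs(im,lo,hi,roi,amin=20):
    x0,y0,x1,y1=roi; h=cv2.cvtColor(im[y0:y1,x0:x1],cv2.COLOR_BGR2HSV)
    m=cv2.inRange(h,np.array(lo),np.array(hi))
    cs=[c+[x0,y0] for c in cv2.findContours(m,cv2.RETR_EXTERNAL,cv2.CHAIN_APPROX_NONE)[0]]
    return sorted([c for c in cs if cv2.contourArea(c)>amin],key=cv2.contourArea,reverse=True)
E
cat > a.py <<'E'
from h import *
t=cv2.imread("pics/top0.png"); s=cv2.imread("pics/side0.png")
c=blobs(t,(8,60,120),(30,255,255),(355,200,405,262))[0]
r=cv2.minAreaRect(c.astype(np.float32)); b=cv2.boxPoints(r); P=plane("top",b,.018)
print("strip",r,P.mean(0).round(4),[np.linalg.norm(P[i]-P[i-1]).round(4) for i in range(4)],P.round(3).tolist())
e=sorted(((np.linalg.norm(P[i]-P[i-1]),i) for i in range(4)))[-1][1]; v=P[e]-P[e-1]; print("yaw",np.degrees(np.arctan2(v[1],v[0])))
for n,im,roi in(("top",t,(205,175,245,225)),("side",s,(215,200,245,245))):
    for lo,hi in(((0,150,90),(6,255,255)),((174,150,90),(180,255,255))):
        for k in blobs(im,lo,hi,roi,5): print(n,cv2.minAreaRect(k.astype(np.float32)),cv2.contourArea(k))
k=blobs(t,(60,80,20),(90,255,255),(200,165,250,230)); 
for c in k: print("green",cv2.boxPoints(cv2.minAreaRect(c.astype(np.float32))).round(1).tolist(),cv2.contourArea(c))
A=cv2.resize(t[160:260,190:290],None,fx=5,fy=5,interpolation=cv2.INTER_CUBIC)
B=cv2.resize(s[200:290,195:285],(500,500),interpolation=cv2.INTER_CUBIC)
cv2.imwrite("pics/crop1.png",cv2.resize(np.hstack([A,B]),(800,400)))
E
python3 a.py
```

```text
strip ((379.2028503417969, 232.3349151611328), (12.141072273254395, 50.506866455078125), 29.05460548400879) [ 0.4303 -0.3121  0.018 ] [np.float64(0.0427), np.float64(0.1831), np.float64(0.0433), np.float64(0.1829)] [[0.362, -0.247, 0.018], [0.52, -0.34, 0.018], [0.498, -0.378, 0.018], [0.341, -0.284, 0.018]]
yaw -30.497101956815843
top ((220.42214965820312, 190.64344787597656), (4.61732292175293, 17.20178985595703), 84.80557250976562) 60.0
side ((230.49998474121094, 216.99998474121094), (7.778175354003906, 17.677671432495117), 45.0) 91.5
green [[206.10000610351562, 174.60000610351562], [232.39999389648438, 168.8000030517578], [242.3000030517578, 214.10000610351562], [216.0, 219.89999389648438]] 506.5
```

View pics/crop1.png

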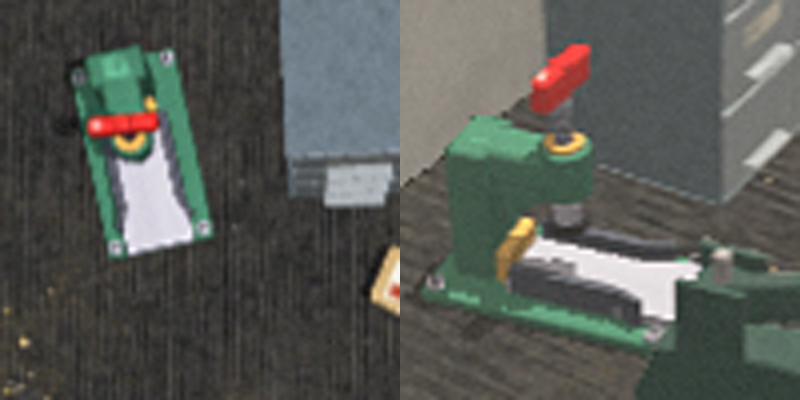

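The crop shows the jig mouth facing the robot. The wing lies across the channel at knob 0, and the drawers sit to its right at the same depth. Next I'll get the jig pose.

```bash
cat > b.py <<'E'
from h import *
k,e=tri((220.42,190.64),"top",(230.5,217.),"side"); print("knob",k.round(4),e.round(4))
G=plane("top",[[206.1,174.6],[232.4,168.8],[242.3,214.1],[216,219.9]],.01); print(G.round(4))
v=G[1]-G[2]; u=G[0]-G[3]; print(np.degrees([np.arctan2(v[1],v[0]),np.arctan2(u[1],u[0])]),np.linalg.norm(G[2]-G[3]))
m=(G[2]+G[3])/2; d=(u+v)/np.linalg.norm(u+v); print("origin from mouth",m+0.085*d)
print("wing ends at .17",plane("top",[[212,191.2],[229,189.8]],.17).round(4), "strip-to-stuff staples",plane("top",[[298,233]],.03).round(3),"drawers",plane("top",[[261,200],[330,215]],.0).round(3))
s=arm.observe(); from scipy.spatial.transform import Rotation as R
print(R.from_rotvec(s["ee_rot"]).as_matrix().round(3)); p=arm.camera_params("wrist"); Rw=np.array(p["R"]); print("cam pos",-Rw.T@p["t"],"fwd",Rw[2],p["camera_matrix"])
E
python3 b.py
```

```text
knob [0.5529 0.2391 0.1694] 0.0013
[[0.6389 0.3085 0.01  ]
 [0.6606 0.2136 0.01  ]
 [0.4953 0.1762 0.01  ]
 [0.4742 0.2698 0.01  ]]
[12.76607049 13.23440594] 0.09594796128255986
origin from mouth [0.56756259 0.24208456 0.01      ]
wing ends at .17 [[0.5503 0.2658 0.17  ]
 [0.555  0.211  0.17  ]] strip-to-stuff staples [[ 0.426 -0.021  0.03 ]] drawers [[ 0.548  0.11   0.   ]
 [ 0.494 -0.139  0.   ]]
[[ 0.966  0.258 -0.001]
 [ 0.258 -0.966  0.001]
 [-0.    -0.001 -1.   ]]
cam pos [ 0.2262281  -0.58650312  0.38359117] fwd [-0.24781214 -0.06374027 -0.96670902] [[323.16766943   0.         271.52023659]
 [  0.         323.16766943 204.30461511]
 [  0.           0.           1.        ]]
```

Request:
send_rows --increments '[[9.18,[3.75,-3.1,0],[0,0,0]],[9.18,[3.75,-3.1,0],[0,0,0]],[9.18,[3.75,-3.1,0],[0,0,0]],[9.18,[3.75,-3.1,0],[0,0,0]]]'

```text
clock: 0.5
position: [0.2747, -0.4436, 0.2264]
ee_rot: [-3.115, -0.408, 0.0]
force: [1.8, -0.3, -0.0]
width: 1.002
gripper_force: 0.0
```

Request:
send_rows --increments '[[9.18,[3.75,-3.1,0],[0,0,0]],[9.18,[3.75,-3.1,0],[0,0,0]],[9.18,[3.75,-3.1,0],[0,0,0]],[9.18,[3.75,-3.1,0],[0,0,0]]]'

```text
clock: 0.9
position: [0.3877, -0.2851, 0.2267]
ee_rot: [3.115, 0.408, -0.0]
force: [1.5, -0.4, -0.4]
width: 0.995
gripper_force: 0.0
```

Request:
send_rows --increments '[[9.18,[0,0,0],[0,0,0.13]],[9.18,[0,0,0],[0,0,0.13]],[9.18,[0,0,0],[0,0,0.13]],[9.18,[0,0,0],[0,0,0.13]],[9.18,[0,0,0],[0,0,0.13]]]'

```text
clock: 1.4
position: [0.3868, -0.2867, 0.2264]
ee_rot: [-3.08, 0.616, 0.001]
force: [-0.3, -0.4, 1.3]
width: 0.999
gripper_force: 0.0
```

Request:
send_rows --increments '[[9.18,[0,0,0],[0,0,0.14]],[9.18,[0,0,0],[0,0,0]]]'

```text
clock: 1.6
position: [0.3869, -0.2868, 0.2265]
ee_rot: [-3.031, 0.825, 0.001]
force: [-0.1, -0.1, -0.2]
width: 0.999
gripper_force: 0.0
```

```bash
python3 - <<'E'
from h import *
from scipy.spatial.transform import Rotation as R
s=arm.observe(); p=arm.camera_params("wrist"); im=arm.get_image("wrist")[:,:,::-1].copy(); cv2.imwrite("pics/w1.png",im)
print(np.round(s["joints"],2),R.from_rotvec(s["ee_rot"]).as_matrix()[:,0].round(3),s["position"])
for c in blobs(im,(8,60,120),(30,255,255),(0,0,560,420),800)[:3]:
    r=cv2.minAreaRect(c.astype(np.float32)); P=plane("wrist",cv2.boxPoints(r),.018,p); print(r,P.mean(0).round(4),P.round(4).tolist(),[np.linalg.norm(P[i]-P[i-1]).round(4) for i in range(4)])
E
```

```text
[ 0.57  0.21 -0.05  1.91  0.01  1.03 -1.59] [ 0.862 -0.507 -0.001] [ 0.3868689  -0.28676667  0.22646996]
((272.9515686035156, 130.04104614257812), (166.15711975097656, 39.413333892822266), 89.53419494628906) [ 0.4294 -0.3147  0.018 ] [[0.5186, -0.3421, 0.018], [0.4978, -0.378, 0.018], [0.339, -0.2895, 0.018], [0.3623, -0.2492, 0.018]] [np.float64(0.1818), np.float64(0.0414), np.float64(0.1818), np.float64(0.0465)]
((463.2718505859375, 183.60174560546875), (121.2127456665039, 61.443702697753906), 4.573921203613281) [ 0.2667 -0.4812  0.018 ] [[0.2782, -0.4014, 0.018], [0.3411, -0.4366, 0.018], [0.2584, -0.5586, 0.018], [0.1891, -0.5281, 0.018]] [np.float64(0.1549), np.float64(0.0721), np.float64(0.1473), np.float64(0.0757)]
((407.55413818359375, 321.2598571777344), (8.42678165435791, 303.25653076171875), 88.23760986328125) [ 0.1256 -0.3521  0.018 ] [[0.2346, -0.1744, 0.018], [0.029, -0.5347, 0.018], [0.0152, -0.5314, 0.018], [0.2234, -0.168, 0.018]] [np.float64(0.0129), np.float64(0.4148), np.float64(0.0142), np.float64(0.4189)]
```

View pics/w1.png

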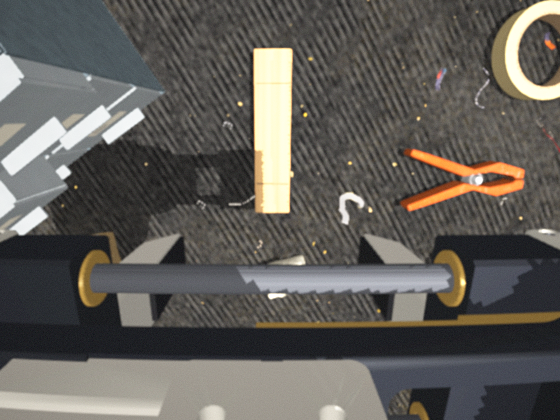

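The wrist view shows the strip upright at columns 253-292, rows 48-213, and aligned with the tool. Its centre of (0.4295, -0.3135) agrees with the top view. Next I'll grasp it.

Request:
send_rows --increments '[[9.18,[0,0,4.5],[0,0,0]],[9.18,[0,0.1,4.5],[0,0,0]],[9.18,[0,0,4.5],[0,0,0]],[9.18,[0,0,4.5],[0,0,0]],[9.18,[0,0,2.5],[0,0,0]]]'

```text
clock: 2.15
position: [0.3851, -0.2868, 0.0187]
ee_rot: [-3.033, 0.814, 0.005]
force: [0.7, -1.1, 0.0]
width: 1.001
gripper_force: 0.0
```

Request:
send_rows --increments '[[9.18,[0,0,1.5],[0,0,0]],[9.18,[0,0,0],[0,0,0]],[3,[0,0,0],[0,0,0]],[3,[0,0,0],[0,0,0]],[3,[0,0,0],[0,0,0]]]' --force 40

```text
clock: 2.65
position: [0.3873, -0.2883, 0.0078]
ee_rot: [3.032, -0.821, 0.003]
force: [-0.3, 0.1, 0.3]
width: 0.788
gripper_force: 0.0
```

Request:
send_rows --increments '[[3,[0,0,0],[0,0,0]],[3,[0,0,0],[0,0,0]],[3,[0,0,0],[0,0,0]]]'

```text
clock: 2.95
position: [0.3867, -0.2879, 0.007]
ee_rot: [3.032, -0.822, 0.001]
force: [0.3, 0.1, 0.2]
width: 0.529
gripper_force: 0.0
```

```bash
python3 - <<'E'
from h import *
t=cv2.imread("pics/top0.png")
for c in blobs(t,(50,40,15),(95,255,200),(145,235,200,310),15): 
    b=cv2.boundingRect(c); B=[[b[0],b[1]],[b[0]+b[2],b[1]+b[3]]]; print(B,plane("top",B,.0).round(3).tolist(),plane("top",B,.2).round(3).tolist())
print("press top",tri((183,278),"top",(300,275),"side"))
E
```

```text
[[148, 250], [191, 310]] [[0.367, 0.512, 0.0], [0.158, 0.354, 0.0]] [[0.36, 0.458, 0.2], [0.177, 0.32, 0.2]]
press top (array([0.27139777, 0.35169784, 0.16823941]), np.float64(0.003995234136789374))
```

Request:
send_rows --increments '[[3,[0,0,0],[0,0,0]],[3,[0,0,0],[0,0,0]],[3,[0,0,0],[0,0,0]],[3,[0,0,0],[0,0,0]]]'

```text
clock: 3.35
position: [0.3866, -0.2878, 0.0068]
ee_rot: [3.032, -0.822, 0.0]
force: [-0.3, 0.4, 3.9]
width: 0.437
gripper_force: 40.0
```

Request:
send_rows --increments '[[3,[0,0,-1.5],[0,0,0]],[3,[0,0,-3.5],[0,0,0]],[3,[0,0,-4],[0,0,0]],[3,[0,0,-4],[0,0,0]],[3,[0,0,-4],[0,0,0]]]'

```text
clock: 3.85
position: [0.386, -0.2875, 0.1781]
ee_rot: [-3.032, 0.822, 0.001]
force: [1.0, -0.9, -1.0]
width: 0.427
gripper_force: 40.0
```

Request:
send_rows --increments '[[3,[0,0,-3],[0,0,0]],[3,[0,0,0],[0,0,0]]]'

```text
clock: 4.05
position: [0.3884, -0.289, 0.2106]
ee_rot: [3.03, -0.821, 0.011]
force: [0.2, -0.6, -1.2]
width: 0.43
gripper_force: 40.0
```

Request:
send_rows --increments '[[3,[-1,0,0],[0,0,-0.12]],[3,[-1,0,0],[0,0,-0.13]],[3,[-1,0,0],[0,0,-0.13]],[3,[-1,0,0],[0,0,-0.13]],[3,[-1,0,0],[0,0,-0.13]]]'

```text
clock: 4.55
position: [0.3383, -0.2737, 0.2056]
ee_rot: [-3.135, -0.183, 0.002]
force: [0.7, -0.7, -0.8]
width: 0.431
gripper_force: 40.0
```

Request:
send_rows --increments '[[3,[-1,0,0],[0,0,-0.12]],[3,[0,0,0],[0,0,0]]]'

```text
clock: 4.75
position: [0.3275, -0.2753, 0.2057]
ee_rot: [-3.119, -0.363, 0.003]
force: [0.6, -0.2, -1.5]
width: 0.432
gripper_force: 40.0
```

Request:
send_rows --increments '[[3,[0.4,-2,0],[0,0,0]],[3,[0.8,-4.5,0],[0,0,0]],[3,[0.8,-4.5,0],[0,0,0]],[3,[0.8,-4.5,0],[0,0,0]],[3,[0.8,-4.5,0],[0,0,0]]]'

```text
clock: 5.25
position: [0.3184, -0.0706, 0.2064]
ee_rot: [-3.121, -0.355, 0.0]
force: [1.0, 1.3, -0.5]
width: 0.434
gripper_force: 40.0
```

Request:
send_rows --increments '[[3,[0.8,-4.5,0],[0,0,0]],[3,[0.8,-4.5,0],[0,0,0]],[3,[0.8,-4.5,0],[0,0,0]],[3,[0.8,-4.5,0],[0,0,0]],[3,[0.8,-4.5,0],[0,0,0]]]'

```text
clock: 5.75
position: [0.3056, 0.1578, 0.2066]
ee_rot: [-3.121, -0.355, -0.001]
force: [0.7, -0.0, -0.9]
width: 0.432
gripper_force: 40.0
```

Request:
send_rows --increments '[[3,[0.4,-2.5,0],[0,0,0]],[3,[0,0,0],[0,0,0]],[3,[0,0,0],[0,0,0]]]'

```text
clock: 6.05
position: [0.3039, 0.1812, 0.2062]
ee_rot: [-3.121, -0.36, 0.002]
force: [0.1, -0.8, -1.3]
width: 0.432
gripper_force: 40.0
```

```bash
cat > w.py <<'E'
from h import *
import sys,pickle
from scipy.spatial.transform import Rotation as R
s=arm.observe(); p=arm.camera_params("wrist"); im=arm.get_image("wrist")[:,:,::-1].copy(); cv2.imwrite(f"pics/{sys.argv[1]}.png",im)
pickle.dump((p,s),open(f"{sys.argv[1]}.pkl","wb"))
print(np.round(s["joints"],2),R.from_rotvec(s["ee_rot"]).as_matrix().round(3).tolist(),np.round(s["position"],4),np.round(s["force"],1),s["clock"])
E
python3 w.py w2
```

```text
[ 0.07  0.07 -0.77  2.15  0.06  0.95 -2.08] [[0.974, 0.228, -0.001], [0.228, -0.974, 0.0], [-0.001, -0.0, -1.0]] [0.3039 0.1812 0.2062] [ 0.1 -0.8 -1.3] 6.05
```

View pics/w2.png

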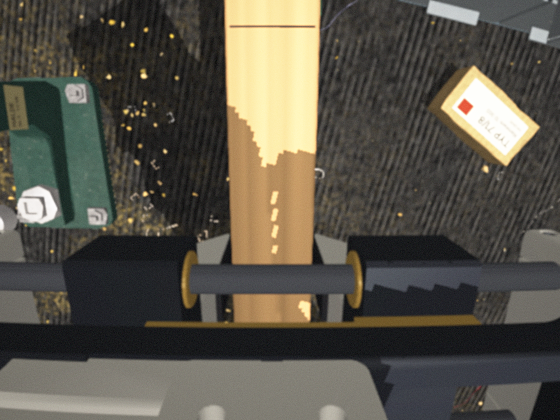

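The wrist view shows the strip at columns 225-320, straight in the grip, with the press at left and the staples box at right. The jig is out of view, so I'll move up and to its left side to look at it.

Request:
send_rows --increments '[[3,[0,0,-4],[0,0,0]],[3,[0,0,-4],[0,0,0]],[3,[3.7,-3.2,0],[0,0,0]],[3,[3.7,-3.2,0],[0,0,0]],[3,[3.7,-3.2,0],[0,0,0]]]'

```text
clock: 6.6
position: [0.3928, 0.2991, 0.2872]
ee_rot: [3.121, 0.351, 0.004]
force: [1.4, 0.1, -1.8]
width: 0.433
gripper_force: 40.0
```

Request:
send_rows --increments '[[3,[3.7,-3.2,0],[0,0,0]],[3,[0,0,0],[0,0,0]],[3,[0,0,0],[0,0,0]]]'

```text
clock: 6.9
position: [0.4194, 0.3387, 0.2853]
ee_rot: [3.12, 0.359, -0.005]
force: [0.7, -1.2, -1.6]
width: 0.431
gripper_force: 40.0
```

```bash
python3 w.py w3
```

```text
[-0.17  0.36 -0.81  1.64  0.27  1.26 -2.38] [[0.974, 0.227, -0.003], [0.227, -0.974, -0.001], [-0.003, 0.0, -1.0]] [0.4194 0.3387 0.2853] [ 0.7 -1.2 -1.6] 6.9
```

View pics/w3.png

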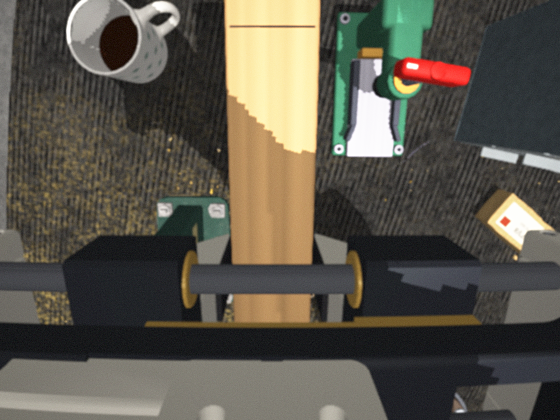

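The jig is in view: base left edge at column 334-340, front edge at row 157, right-front corner near (405,157), bed at columns 348-392, and red wing from (397,68) to (469,77). I'll fit lines to these.

```bash
cat > m.py <<'E'
from h import *
import pickle
p,s=pickle.load(open("w3.pkl","rb")); im=cv2.imread("pics/w3.png"); hsv=cv2.cvtColor(im,cv2.COLOR_BGR2HSV)
g=cv2.inRange(hsv,np.array((60,110,40)),np.array((90,255,255)))
def fit(P): 
    m=P.mean(0)[:2]; u,sv,v=np.linalg.svd(P[:,:2]-m,full_matrices=False); r=(P[:,:2]-m)@v[1]
    k=abs(r)<2.5*max(np.median(abs(r)),2e-4); 
    if not k.all(): return fit(P[k])
    d=v[0]; return m,d,np.std(r)
L=[(np.flatnonzero(g[r,325:360])[0]+325-.5,r) for r in range(30,145) if g[r,325:360].any()]
Rr=[(np.flatnonzero(g[r,385:415])[-1]+385+.5,r) for r in range(135,152) if g[r,385:415].any()]
F=[(c,np.flatnonzero(g[145:165,c])[-1]+145+.5) for c in list(range(337,346))+list(range(395,403)) if g[145:165,c].any()]
out={}
for n,q in(("L",L),("R",Rr),("F",F)):
    m,d,e=fit(plane("wrist",q,.01,p)); out[n]=(m,d); print(n,m.round(4),np.degrees(np.arctan(d[1]/d[0])).round(2),e.round(5),len(q))
w=cv2.inRange(hsv,np.array((90,5,150)),np.array((150,60,255)))
WL=[];WR=[];
for r in range(70,112):
    c=np.flatnonzero(w[r,340:400])
    if len(c)>25: WL.append((c[0]+339.5,r));WR.append((c[-1]+340.5,r))
WF=[(c,np.flatnonzero(w[140:165,c])[-1]+140+.5) for c in range(355,388) if w[140:165,c].any()]
for n,q in(("bedL",WL),("bedR",WR),("bedF",WF)):
    m,d,e=fit(plane("wrist",q,.02,p)); print(n,m.round(4),np.degrees(np.arctan(d[1]/d[0])).round(2),e.round(5),len(q),q[0],q[-1])
mR=cv2.inRange(hsv,np.array((0,150,60)),np.array((6,255,255)))|cv2.inRange(hsv,np.array((172,150,60)),np.array((180,255,255)))
c=max(cv2.findContours(mR[40:110,380:490],0,1)[0],key=cv2.contourArea)+[380,40]
r=cv2.minAreaRect(c.astype(np.float32)); b=cv2.boxPoints(r); print("wing",r); 
for z in (.17,.182): print(plane("wrist",b,z,p)[:,:2].round(4).tolist(),plane("wrist",[r[0]],z,p).round(4))
t=cv2.imread("pics/top0.png")
o,d=ray("wrist",[r[0]],p)
print("tri knob top/wrist",tri((220.42,190.64),"top",r[0],"wrist",None,p)[0].round(4),tri((230.5,217.),"side",r[0],"wrist",None,p)[0].round(4))
print("staples/base check",plane("wrist",[[341,150],[399.5,150],[345,18]],.01,p).round(4).tolist())
E
python3 m.py
```

```text
L [0.5394 0.2846] 12.78 0.00037 115
R [0.4985 0.1782] 18.61 0.0 10
F [0.4645 0.2508] -4.19 0.00052 5Traceback (most recent call last):
  File "m.py", line 23, in <module>
    m,d,e=fit(plane("wrist",q,.02,p)); print(n,m.round(4),np.degrees(np.arctan(d[1]/d[0])).round(2),e.round(5),len(q),q[0],q[-1])
              ~~~~~^^^^^^^^^^^^^^^^^
  File "h.py", line 10, in plane
    o,d=ray(n,uv,p); return o+d*((z-o[2])/d[:,2])[:,None]
        ~~~^^^^^^^^
  File "h.py", line 6, in ray
    s=cv2.undistortPoints(uv.reshape(-1,1,2),K,np.array([p["k1"],0,0,0.])).reshape(-1,2)
      ~~~~~~~~~~~~~~~~~~~^^^^^^^^^^^^^^^^^^^^^^^^^^^^^^^^^^^^^^^^^^^^^^^^^
cv2.error: OpenCV(4.12.0) /io/opencv/modules/calib3d/src/undistort.dispatch.cpp:347: error: (-215:Assertion failed) CV_IS_MAT(_src) && CV_IS_MAT(_dst) && (_src->rows == 1 || _src->cols == 1) && (_dst->rows == 1 || _dst->cols == 1) && _src->cols + _src->rows - 1 == _dst->rows + _dst->cols - 1 && (CV_MAT_TYPE(_src->type) == CV_32FC2 || CV_MAT_TYPE(_src->type) == CV_64FC2) && (CV_MAT_TYPE(_dst->type) == CV_32FC2 || CV_MAT_TYPE(_dst->type) == CV_64FC2) in function 'cvUndistortPointsInternal'
```

```bash
python3 - <<'E'
s=open("m.py").read()
s=s.replace('np.array((90,5,150)),np.array((150,60,255))','np.array((0,0,160)),np.array((180,70,255))')
s=s.replace('range(70,112)','range(72,118)').replace('>25','>15')
s=s.replace('print("wing",r);','print("wing",r);x=plane("wrist",[[334,157],[405,157]],.01,p).round(4);print("eye front corners",x.tolist());')
open("m.py","w").write(s)
E
python3 m.py; python3 - <<'E'
import cv2
im=cv2.imread("pics/w3.png"); h=cv2.cvtColor(im,cv2.COLOR_BGR2HSV)
print("row100",[tuple(map(int,h[100,c])) for c in range(344,400,2)]); print("col370",[tuple(map(int,h[r,370])) for r in range(46,64,1)]);print("col370b",[tuple(map(int,h[r,370])) for r in range(150,164)]);print("col398",[tuple(map(int,h[r,402])) for r in range(150,164)])
E
```

```text
L [0.5394 0.2846] 12.78 0.00037 115
R [0.4985 0.1782] 18.61 0.0 10
F [0.4645 0.2508] -4.19 0.00052 5
bedL [0.5257 0.2535] 11.21 0.00028 28 (np.float64(360.5), 72) (np.float64(355.5), 117)
bedR [0.5364 0.2138] 29.73 0.00175 28 (np.float64(380.5), 72) (np.float64(388.5), 117)
bedF [0.468  0.2161] -76.6 0.0 33 (355, np.float64(156.5)) (387, np.float64(156.5))
wing ((432.3000183105469, 71.60000610351562), (76.29463958740234, 23.97064781188965), 10.304845809936523)
eye front corners [[0.4554, 0.2612, 0.01], [0.4778, 0.1676, 0.01]]
[[0.5398, 0.2669], [0.5576, 0.2689], [0.5634, 0.2057], [0.5452, 0.2028]] [[0.5514 0.2365 0.17  ]]
[[0.5374, 0.2707], [0.5545, 0.2727], [0.56, 0.2123], [0.5426, 0.2094]] [[0.5485 0.2417 0.182 ]]
tri knob top/wrist [0.551  0.2382 0.1738] [0.5528 0.2374 0.1691]
staples/base check [[0.4666, 0.2547, 0.01], [0.4849, 0.1779, 0.01], [0.6231, 0.2937, 0.01]]
row100 [(75, 124, 144), (76, 120, 96), (74, 90, 68), (111, 44, 41), (116, 35, 101), (115, 32, 143), (116, 30, 137), (135, 9, 237), (140, 3, 252), (135, 4, 251), (140, 3, 252), (130, 3, 252), (140, 3, 250), (130, 3, 25
[... 229 characters left out ...]
6, 54), (22, 114, 85), (19, 159, 149), (18, 166, 187), (19, 167, 195), (18, 170, 190), (18, 166, 189), (18, 171, 185), (18, 167, 191), (18, 171, 182), (18, 168, 153), (17, 170, 111), (12, 85, 105), (169, 15, 134), (137, 12, 154), (131, 13, 161), (124, 13, 158), (136, 18, 158)]
col370b [(135, 2, 253), (120, 1, 253), (135, 2, 253), (150, 1, 253), (150, 2, 255), (150, 3, 255), (135, 15, 204), (173, 10, 100), (23, 41, 74), (26, 44, 82), (12, 53, 86), (22, 55, 83), (17, 48, 75), (19, 58, 70)]
col398 [(134, 12, 227), (128, 10, 213), (99, 10, 177), (75, 28, 129), (67, 54, 99), (48, 37, 83), (12, 34, 75), (26, 26, 78), (23, 37, 82), (15, 21, 73), (15, 26, 80), (0, 9, 85), (13, 22, 80), (15, 20, 75)]
```

```bash
python3 - <<'E'
from h import *
import pickle
p,s=pickle.load(open("w3.pkl","rb")); im=cv2.imread("pics/w3.png"); g=cv2.cvtColor(im,cv2.COLOR_BGR2HSV)[:,:,2].astype(int)
a=np.radians(12.9); D=np.array([np.cos(a),np.sin(a)]); N=np.array([-D[1],D[0]])
for r in range(88,126,4):
    row=g[r,345:400]; w=np.flatnonzero(row>200); l,rr=w[0]+344.5,w[-1]+345.5
    a1=plane("wrist",[[l,r]],.032,p)[0][:2]; b=plane("wrist",[[rr,r]],.02,p)[0][:2]; print(r,l,rr,"lat L@.032",(a1@N).round(4),"R@.02",(b@N).round(4),"mid",((a1@N+b@N)/2).round(4),"along",(b@D-.5895).round(3))
# brass stop front-face top edge (rear/front) along col 370, z=.034 ; base edges z
for c in (368,372): 
    col=cv2.cvtColor(im,cv2.COLOR_BGR2HSV)[40:66,c]; y=np.flatnonzero((col[:,1]>130)&(col[:,0]<30)); lo=y[-1]+40.5
    print("stop",lo,(plane("wrist",[[c,lo]],.02,p)[0][:2]@D).round(4),(plane("wrist",[[c,lo]],.034,p)[0][:2]@D).round(4))
g2=cv2.inRange(cv2.cvtColor(im,cv2.COLOR_BGR2HSV),np.array((55,50,50)),np.array((100,255,255)))
for r in (20,60,100,140):
    l=np.flatnonzero(g2[r,325:360])[0]+324.5; print("baseL",r,l,(plane("wrist",[[l,r]],0,p)[0][:2]@N).round(4))
for r in (138,144,148):
    x=np.flatnonzero(g2[r,390:415])[-1]+390.5; print("baseR",r,x,(plane("wrist",[[x,r]],.01,p)[0][:2]@N).round(4))
R=np.array(p["R"]);print("cam",-R.T@p["t"])
# strip in hand: edges
for r in (10,60,120,200):
    h=cv2.cvtColor(im,cv2.COLOR_BGR2HSV)[r]; y=np.flatnonzero((h[:,0]>8)&(h[:,0]<25)&(h[:,1]>80)&(h[:,2]>90)&(np.arange(560)>200)&(np.arange(560)<340)); q=plane("wrist",[[y[0]-.5,r],[y[-1]+.5,r]],s["position"][2]+.011,p)[:,:2]
    f=(q-s["position"][:2]); print("strip",r,y[0],y[-1],"w",np.linalg.norm(q[0]-q[1]).round(4),"mid in toolish",(f.mean(0)@D).round(4),(f.mean(0)@N).round(4))
E
```

```text
88 396.5 399.5 lat L@.032 0.0847 R@.02 0.0764 mid 0.0806 along 0.001
92 357.5 373.5 lat L@.032 0.1323 R@.02 0.1091 mid 0.1207 along -0.004
96 357.5 377.5 lat L@.032 0.132 R@.02 0.1036 mid 0.1178 along -0.009
100 357.5 388.5 lat L@.032 0.1317 R@.02 0.0892 mid 0.1105 along -0.014
104 356.5 389.5 lat L@.032 0.1327 R@.02 0.0875 mid 0.1101 along -0.018
108 356.5 389.5 lat L@.032 0.1324 R@.02 0.0871 mid 0.1097 along -0.023
112 356.5 388.5 lat L@.032 0.1321 R@.02 0.088 mid 0.11 along -0.028
116 356.5 388.5 lat L@.032 0.1318 R@.02 0.0875 mid 0.1097 along -0.033
120 356.5 388.5 lat L@.032 0.1315 R@.02 0.0871 mid 0.1093 along -0.038
124 355.5 388.5 lat L@.032 0.1324 R@.02 0.0867 mid 0.1095 along -0.043
stop 57.5 0.6258 0.6234
stop 57.5 0.6259 0.6235
baseL 20 336.5 0.1557
baseL 60 334.5 0.1563
baseL 100 332.5 0.1567
baseL 140 331.5 0.1556
baseR 138 404.5 0.0599
baseR 144 403.5 0.0605Traceback (most recent call last):
  File "<stdin>", line 16, in <module>
IndexError: index -1 is out of bounds for axis 0 with size 0
```

```bash
python3 - <<'E'
from h import *
import pickle
from scipy.spatial.transform import Rotation as Ro
p,s=pickle.load(open("w3.pkl","rb")); im=cv2.imread("pics/w3.png"); T=Ro.from_rotvec(s["ee_rot"]).as_matrix()
for r in (4,10,40,60,180,220):
    h=cv2.cvtColor(im,cv2.COLOR_BGR2HSV)[r]; y=np.flatnonzero((h[:,0]>8)&(h[:,0]<25)&(h[:,1]>80)&(h[:,2]>60)&(np.arange(560)>200)&(np.arange(560)<330)); q=plane("wrist",[[y[0]-.5,r],[y[-1]+.5,r]],s["position"][2]+.011,p)
    f=(q-s["position"])@T; print("strip",r,y[0],y[-1],f.round(4).tolist())
print("tool yaw",np.degrees(np.arctan2(T[1,0],T[0,0])))
D=np.array([.9748,.2231]);N=np.array([-.2231,.9748]);O=.59*D+.109*N;print("jig O",O)
for x in (-.18,-.105): print(x,(O+x*D).round(4))
c=np.array(s["position"][:2])-O; print("tool in jig",c@D,c@N)
E
```

```text
strip 4 224 320 [[0.1138, -0.0196, -0.0113], [0.1137, 0.0203, -0.0113]]
strip 10 224 320 [[0.1115, -0.0196, -0.0113], [0.1115, 0.0203, -0.0113]]
strip 40 224 320 [[0.0998, -0.0199, -0.0113], [0.0998, 0.0207, -0.0113]]
strip 60 225 319 [[0.0919, -0.0198, -0.0113], [0.0919, 0.0205, -0.0113]]
strip 180 209 315 [[0.0402, -0.0289, -0.0111], [0.0402, 0.0204, -0.0111]]
strip 220 230 313 [[0.0209, -0.0199, -0.0111], [0.0209, 0.0201, -0.0111]]
tool yaw 13.122306436353023
jig O [0.5508141 0.2378822]
-0.18 [0.3754 0.1977]
-0.105 [0.4485 0.2145]
tool in jig -0.1055936335265682 0.12758759828954647
```

Request:
send_rows --increments '[[3,[-2,3.2,0],[0,0,0]],[3,[-2,3.2,0],[0,0,0]],[3,[-2,3.2,0],[0,0,0]],[3,[-2,3.16,0],[0,0,0]],[3,[0,0,0],[0,0,0]]]'

```text
clock: 7.45
position: [0.3686, 0.1904, 0.2865]
ee_rot: [3.116, 0.349, 0.0]
force: [0.3, 0.3, -1.3]
width: 0.431
gripper_force: 40.0
```

Request:
send_rows --increments '[[3,[0,0,4],[0,0,0]],[3,[0,0,4],[0,0,0]],[3,[0,0,4],[0,0,0]],[3,[0,0,4],[0,0,0]],[3,[0,0,4],[0,0,0]]]'

```text
clock: 7.95
position: [0.3703, 0.1954, 0.086]
ee_rot: [3.121, 0.358, 0.003]
force: [0.1, -0.7, -1.2]
width: 0.432
gripper_force: 40.0
```

Request:
send_rows --increments '[[3,[0,0,2],[0,0,0]],[3,[0,0,0],[0,0,0]],[3,[0,0,0],[0,0,0]]]'

```text
clock: 8.25
position: [0.3704, 0.1964, 0.0676]
ee_rot: [3.12, 0.36, 0.001]
force: [-0.3, -0.3, -0.4]
width: 0.431
gripper_force: 40.0
```

```bash
cat > st.py <<'E'
from cell import arm
import numpy as np
from scipy.spatial.transform import Rotation as Ro
s=arm.observe(); D=np.array([.9748,.2231]);N=np.array([-.2231,.9748]);O=.59*D+.109*N
T=Ro.from_rotvec(s["ee_rot"]).as_matrix(); c=np.array(s["position"][:2])-O
print("jig x,y mm",(c@D*1e3).round(1),(c@N*1e3).round(1),"z",round(s["position"][2]*1e3,1),"yaw",np.degrees(np.arctan2(T[1,0],T[0,0])).round(2),"tilt",T[:2,2].round(4),"F",np.round(s["force"],1),"M",np.round(s["ft_torque"],2),"q",np.round(s["joints"],2),s["clock"])
E
python3 st.py
```

```text
jig x,y mm -185.1 -0.2 z 67.6 yaw 13.17 tilt [ 0.0006 -0.0004] F [-0.3 -0.3 -0.4] M [-0.04  0.1  -0.  ] q [-0.06  0.43 -0.7   2.19  0.45  0.66 -2.41] 8.25
```

Request:
send_rows --increments '[[3,[0,0,2],[0,0,0.004]],[3,[0,0,1],[0,0,0]],[3,[0,0,0.75],[0,0,0]],[3,[0,0,0],[0,0,0]]]'

```text
clock: 8.65
position: [0.3704, 0.1966, 0.0292]
ee_rot: [3.121, 0.355, -0.0]
force: [0.9, 0.3, -1.1]
width: 0.432
gripper_force: 40.0
```

Request:
send_rows --increments '[[3,[1,0,0],[0,0,0]],[3,[1,0,0],[0,0,0]],[3,[1,0,0],[0,0,0]],[3,[0,0,0],[0,0,0]]]'

```text
clock: 9.05
position: [0.4019, 0.2044, 0.0295]
ee_rot: [-3.121, -0.353, -0.003]
force: [0.0, 0.4, -0.8]
width: 0.429
gripper_force: 40.0
```

```bash
python3 st.py; python3 - <<'E'
from h import *
t=arm.get_image("top")[:,:,::-1]; s=arm.get_image("side")[:,:,::-1]
A=cv2.resize(t[160:250,185:275],(400,400),interpolation=cv2.INTER_CUBIC); B=cv2.resize(s[200:290,190:280],(400,400),interpolation=cv2.INTER_CUBIC)
cv2.imwrite("pics/c2.png",np.hstack([A,B]))
E
```

```text
jig x,y mm -152.7 0.6 z 29.5 yaw 12.9 tilt [0.0016 0.0014] F [ 0.   0.4 -0.8] M [0.02 0.06 0.03] q [-0.11  0.53 -0.62  2.15  0.53  0.61 -2.46] 9.05
```

View pics/c2.png

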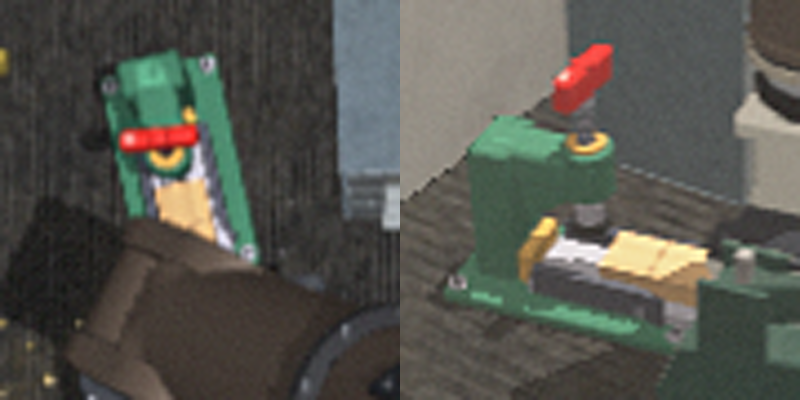

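The strip is between the fences with its tip just under the foot. Next I'll slide it home.

Request:
send_rows --increments '[[3,[1,0,0.1],[0,0,0]],[3,[1,0,0],[0,0,0]],[3,[1,0,0],[0,0,0]],[3,[1,0,0],[0,0,0]],[3,[0.2,0,0],[0,0,0]]]'

```text
clock: 9.65
position: [0.4423, 0.2135, 0.0282]
ee_rot: [-3.121, -0.354, -0.001]
force: [0.1, -0.2, -0.6]
width: 0.431
gripper_force: 40.0
```

Request:
send_rows --increments '[[3,[0.15,0,0],[0,0,0]],[3,[0.15,0,0],[0,0,0]],[3,[0.15,0,0],[0,0,0]],[3,[0,0,0],[0,0,0]]]'

```text
clock: 10.05
position: [0.4449, 0.2141, 0.0282]
ee_rot: [3.121, 0.356, 0.0]
force: [0.4, 0.7, -1.5]
width: 0.433
gripper_force: 40.0
```

```bash
python3 st.py
```

```text
jig x,y mm -108.5 0.4 z 28.2 yaw 13.0 tilt [ 0.     -0.0001] F [ 0.4  0.7 -1.5] M [-0.06  0.14 -0.01] q [-0.1   0.58 -0.62  2.05  0.53  0.67 -2.41] 10.05
```

Request:
send_rows --increments '[[3,[0.15,0,0.05],[0,0,0]],[3,[0.1,0,0.05],[0,0,0]],[3,[0,0,0],[0,0,0]]]'

```text
clock: 10.35
position: [0.4475, 0.2147, 0.0272]
ee_rot: [-3.121, -0.355, -0.0]
force: [-0.3, 0.1, -0.9]
width: 0.432
gripper_force: 40.0
```

Request:
send_rows --increments '[[3,[0.1,0,0],[0,0,0]],[3,[0,0,0],[0,0,0]]]'

```text
clock: 10.55
position: [0.4481, 0.2148, 0.0272]
ee_rot: [3.121, 0.356, -0.001]
force: [-0.9, -0.5, -0.6]
width: 0.432
gripper_force: 40.0
```

```bash
python3 st.py
```

```text
jig x,y mm -105.2 0.4 z 27.2 yaw 13.0 tilt [-0.0004 -0.0002] F [-0.9 -0.5 -0.6] M [-0.04  0.17 -0.04] q [-0.1   0.58 -0.61  2.04  0.53  0.67 -2.41] 10.55
```

Request:
send_rows --increments '[[3,[0.1,0,0],[0,0,0]],[3,[0,0,0],[0,0,0]]]'

```text
clock: 10.75
position: [0.4482, 0.2147, 0.0269]
ee_rot: [3.121, 0.356, -0.003]
force: [-5.2, -0.1, -0.0]
width: 0.431
gripper_force: 40.0
```

Request:
send_rows --increments '[[3,[0.1,0,0],[0,0,0]],[3,[0,0,0],[0,0,0]]]'

```text
clock: 10.95
position: [0.4482, 0.2147, 0.0268]
ee_rot: [3.12, 0.356, -0.005]
force: [-8.5, -2.0, 3.6]
width: 0.435
gripper_force: 40.0
```

```bash
python3 st.py
```

```text
jig x,y mm -105.2 0.3 z 26.8 yaw 13.03 tilt [-0.0032 -0.0018] F [-8.5 -2.   3.6] M [-0.23  1.91  0.04] q [-0.1   0.59 -0.61  2.04  0.53  0.68 -2.41] 10.95
```

Request:
send_rows --increments '[[4.6,[0,0,0],[0,0,0]],[5,[0,0,0],[0,0,0]],[5.5,[0,0,0],[0,0,0]],[6,[0,0,0],[0,0,0]]]'

```text
clock: 11.35
position: [0.4509, 0.2154, 0.0274]
ee_rot: [-3.121, -0.355, -0.001]
force: [-0.3, -0.9, 0.4]
width: 0.632
gripper_force: 0.0
```

Request:
send_rows --increments '[[6.5,[-0.2,0,0],[0,0,0]],[7,[0,0,0],[0,0,0]],[7,[0,0,0],[0,0,0]],[7,[0,0,0],[0,0,0]]]'

```text
clock: 11.75
position: [0.4484, 0.2149, 0.0272]
ee_rot: [3.121, 0.355, 0.0]
force: [-0.3, 0.5, 0.0]
width: 0.759
gripper_force: 0.0
```

Request:
send_rows --increments '[[7,[0,0,-1],[0,0,0]],[7,[0,0,-3],[0,0,0]],[7,[0,0,-4],[0,0,0]],[7,[0,0,-4],[0,0,0]],[7,[0,0,-4],[0,0,0]]]'

```text
clock: 12.25
position: [0.4478, 0.215, 0.1895]
ee_rot: [-3.121, -0.356, 0.0]
force: [1.5, -0.3, -0.6]
width: 0.762
gripper_force: 0.0
```

Request:
send_rows --increments '[[7,[0,0,-4],[0,0,-0.14]],[7,[0,0,-4],[0,0,-0.14]],[7,[0,0,0],[0,0,-0.14]],[7,[0,0,0],[0,0,-0.14]],[7,[0,0,0],[0,0,-0.14]]]'

```text
clock: 12.75
position: [0.4482, 0.2149, 0.2683]
ee_rot: [2.806, 1.412, 0.002]
force: [0.3, 0.1, 0.8]
width: 0.762
gripper_force: 0.0
```

Request:
send_rows --increments '[[7,[0,0,0],[0,0,-0.14]],[7,[0,0,0],[0,0,-0.14]],[7,[0,0,0],[0,0,-0.14]],[7,[0,0,0],[0,0,-0.14]],[7,[0,0,0],[0,0,-0.14]]]'

```text
clock: 13.25
position: [0.448, 0.2148, 0.2679]
ee_rot: [2.151, 2.289, 0.0]
force: [-0.6, 0.5, 0.1]
width: 0.763
gripper_force: 0.0
```

```bash
python3 st.py; python3 - <<'E'
from h import *
im=arm.get_image("top")[:,:,::-1].copy(); cv2.imwrite("pics/top2.png",im)
s=arm.get_image("side")[:,:,::-1].copy(); cv2.imwrite("pics/side2.png",s)
A=cv2.resize(im[160:250,185:275],(400,400),interpolation=cv2.INTER_CUBIC); B=cv2.resize(s[200:290,190:280],(400,400),interpolation=cv2.INTER_CUBIC)
cv2.imwrite("pics/c3.png",np.hstack([A,B]))
E
```

```text
jig x,y mm -105.4 0.5 z 267.9 yaw 93.56 tilt [ 0.0003 -0.0003] F [-0.6  0.5  0.1] M [-0.02 -0.16  0.03] q [ 0.3   0.4  -1.13  1.76  0.38  1.23 -0.87] 13.25
```

View pics/c3.png

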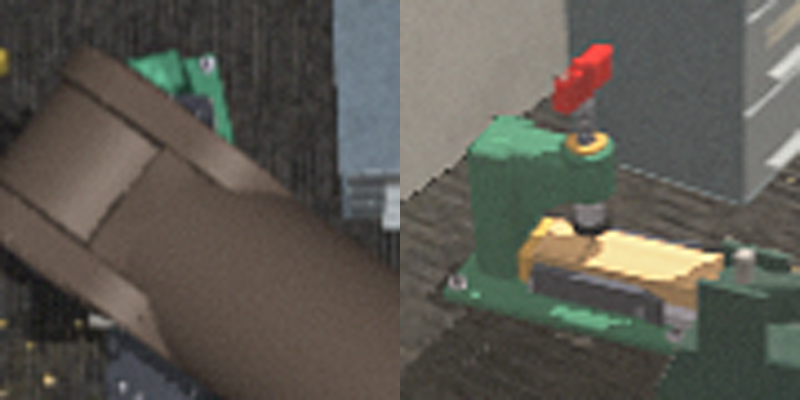

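The strip is flush against the brass stop and the gripper is clear. I'll turn the tool a further half turn so that one grip covers the whole knob travel, checking the joints as I go.

Request:
send_rows --increments '[[7,[0,0,0],[0,0,-0.14]],[7,[0,0,0],[0,0,-0.14]],[7,[0,0,0],[0,0,-0.14]],[7,[0,0,0],[0,0,-0.14]],[7,[0,0,0],[0,0,-0.14]]]'

```text
clock: 13.85
position: [0.4482, 0.2148, 0.2676]
ee_rot: [1.243, 2.885, -0.0]
force: [-0.1, 0.2, -0.9]
width: 0.762
gripper_force: 0.0
```

```bash
python3 st.py
```

```text
jig x,y mm -105.2 0.4 z 267.6 yaw 133.38 tilt [-0.     -0.0002] F [-0.1  0.2 -0.9] M [ 0.03 -0.19  0.02] q [ 0.34  0.44 -1.23  1.75  0.44  1.26 -0.23] 13.85
```

Request:
send_rows --increments '[[7,[0,0,0],[0,0,-0.145]],[7,[0,0,0],[0,0,-0.145]],[7,[0,0,0],[0,0,-0.145]],[7,[0,0,0],[0,0,-0.145]],[7,[0,0,0],[0,0,-0.145]]]'

```text
clock: 14.35
position: [0.4481, 0.2149, 0.2676]
ee_rot: [0.139, 3.138, -0.0]
force: [0.3, 0.4, -0.6]
width: 0.762
gripper_force: 0.0
```

Request:
send_rows --increments '[[7,[0,0,0],[0,0,-0.145]],[7,[0,0,0],[0,0,-0.145]],[7,[0,0,0],[0,0,-0.145]],[7,[0,0,0],[0,0,-0.145]],[7,[0,0,0],[0,0,-0.145]]]'

```text
clock: 14.85
position: [0.4481, 0.2149, 0.2676]
ee_rot: [0.983, -2.984, 0.001]
force: [-0.0, 0.4, -0.6]
width: 0.765
gripper_force: 0.0
```

```bash
python3 st.py
```

```text
jig x,y mm -105.2 0.5 z 267.6 yaw -143.52 tilt [ 0.0001 -0.0003] F [-0.   0.4 -0.6] M [ 0.12 -0.09  0.01] q [ 0.36  0.46 -1.25  1.75  0.46  1.27  1.2 ] 14.85
```

Request:
send_rows --increments '[[7,[0,0,0],[0,0,-0.145]],[7,[0,0,0],[0,0,-0.145]],[7,[0,0,0],[0,0,-0.145]],[7,[0,0,0],[0,0,-0.145]],[7,[0,0,0],[0,0,-0.145]]]'

```text
clock: 15.35
position: [0.4481, 0.2148, 0.2676]
ee_rot: [1.977, -2.441, 0.001]
force: [0.1, 0.4, -0.0]
width: 0.762
gripper_force: 0.0
```

Request:
send_rows --increments '[[7,[0,0,0],[0,0,-0.145]],[7,[0,0,0],[0,0,-0.145]],[7,[-0.5,-3.5,0],[0,0,0]],[7,[-0.5,-3.5,0],[0,0,0]],[7,[-0.4,-3.5,0],[0,0,0]]]'

```text
clock: 15.85
position: [0.5531, 0.2372, 0.2677]
ee_rot: [2.303, -2.137, 0.001]
force: [-0.2, 0.2, 1.3]
width: 0.764
gripper_force: 0.0
```

Request:
send_rows --increments '[[7,[0,0,3],[0,0,0]],[7,[0,0,1],[0,0,0]],[7,[0,0,0],[0,0,0]]]'

```text
clock: 16.15
position: [0.5506, 0.2364, 0.226]
ee_rot: [2.304, -2.131, -0.001]
force: [0.1, 0.6, 0.7]
width: 0.761
gripper_force: 0.0
```

```bash
python3 st.py; python3 - <<'E'
from h import *
p=arm.camera_params("wrist"); w=arm.get_image("wrist")[:,:,::-1].copy(); cv2.imwrite("pics/w4.png",w)
print(proj("wrist",[[.552,.238,.182]],p))
s=arm.get_image("side")[:,:,::-1].copy(); cv2.imwrite("pics/side3.png",s)
B=cv2.resize(s[170:270,180:280],(420,420),interpolation=cv2.INTER_CUBIC)
cv2.imwrite("pics/c4.png",np.hstack([B,cv2.resize(w,(380,420))]))
E
```

```text
jig x,y mm -0.5 -1.4 z 226.0 yaw -85.53 tilt [-0.0029 -0.0018] F [0.1 0.6 0.7] M [ 0.17 -0.01  0.04] q [ 0.2   0.64 -1.12  1.58  0.59  1.31  2.21] 16.15
[[267.39902356 229.22291783]]
```

View pics/c4.png

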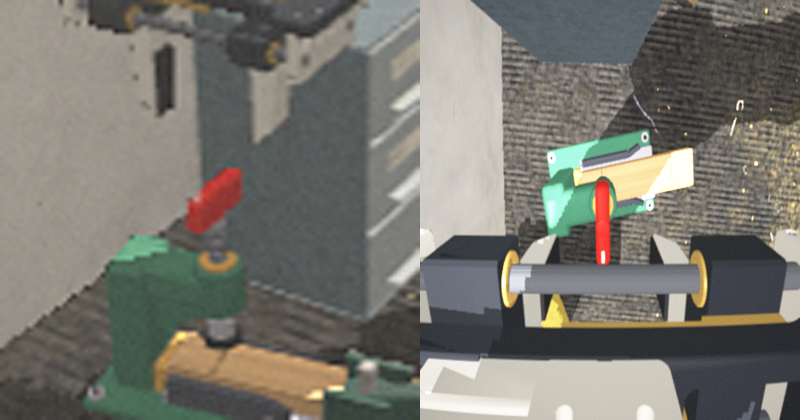

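The wrist view shows the wing vertical between the open fingers, at about column 267 and rows 180-262. I'll measure its offset and angle.

```bash
python3 - <<'E'
from h import *
from scipy.spatial.transform import Rotation as Ro
s=arm.observe(); p=arm.camera_params("wrist"); im=cv2.imread("pics/w4.png"); h=cv2.cvtColor(im,cv2.COLOR_BGR2HSV); T=Ro.from_rotvec(s["ee_rot"]).as_matrix()
m=((h[:,:,0]<7)|(h[:,:,0]>172))&(h[:,:,1]>140)&(h[:,:,2]>60)
for r in range(176,266,8):
    y=np.flatnonzero(m[r,230:300])
    if len(y)>1:
        q=(plane("wrist",[[y[0]+229.5,r],[y[-1]+230.5,r]],.182,p)-s["position"])@T; print(r,y[0]+230,y[-1]+230,q[:,:2].round(4).tolist())
E
```

```text
184 260 277 [[0.0283, -0.0066], [0.0283, 0.0049]]
192 258 278 [[0.0231, -0.008], [0.0231, 0.0056]]
200 259 278 [[0.0178, -0.0074], [0.0178, 0.0056]]
208 259 278 [[0.0124, -0.0074], [0.0124, 0.0056]]
216 259 278 [[0.0069, -0.0075], [0.0069, 0.0057]]
224 259 279 [[0.0014, -0.0076], [0.0014, 0.0064]]
232 259 279 [[-0.0043, -0.0076], [-0.0043, 0.0064]]
240 259 280 [[-0.01, -0.0077], [-0.01, 0.0071]]
248 259 279 [[-0.0157, -0.0077], [-0.0157, 0.0065]]
256 259 280 [[-0.0216, -0.0078], [-0.0216, 0.0072]]
264 265 273 [[-0.0276, -0.0038], [-0.0276, 0.0024]]
```

Request:
send_rows --increments '[[7,[0,-0.07,3],[0,0,0]],[7,[0,0,2],[0,0,0]],[7,[0,0,1.5],[0,0,0]],[7,[0,0,0.7],[0,0,0]],[7,[0,0,0],[0,0,0]]]'

```text
clock: 16.75
position: [0.5525, 0.237, 0.1552]
ee_rot: [2.307, -2.132, 0.0]
force: [-0.7, 0.5, 0.2]
width: 0.766
gripper_force: 0.0
```

Request:
send_rows --increments '[[4,[0,0,0],[0,0,0]],[3,[0,0,0],[0,0,0]],[2.4,[0,0,0],[0,0,0]],[2,[0,0,0],[0,0,0]],[1.8,[0,0,0],[0,0,0]]]' --force 45

```text
clock: 17.25
position: [0.5527, 0.2372, 0.1554]
ee_rot: [-2.308, 2.132, -0.0]
force: [-0.7, -0.1, -0.4]
width: 0.38
gripper_force: 0.0
```

```bash
python3 st.py
```

```text
jig x,y mm 1.7 -1.1 z 155.4 yaw -85.46 tilt [0.0003 0.0001] F [-0.7 -0.1 -0.4] M [ 0.13 -0.01 -0.04] q [ 0.18  0.71 -1.08  1.66  0.67  1.19  2.16] 17.25
```

Request:
send_rows --increments '[[1.2,[0,0,0],[0,0,0]],[1.0,[0,0,0],[0,0,0]],[1,[0,0,0],[0,0,0]],[1,[0,0,0],[0,0,0]],[1,[0,0,0],[0,0,0]]]'

```text
clock: 17.75
position: [0.5523, 0.2372, 0.1551]
ee_rot: [2.308, -2.131, -0.0]
force: [-1.1, -0.1, 0.8]
width: 0.15
gripper_force: 44.9
```

Request:
send_rows --increments '[[1,[0,0,0],[0,0,0]],[1,[0,0,0],[0,0,0]]]'

```text
clock: 17.95
position: [0.5524, 0.2372, 0.1551]
ee_rot: [2.308, -2.131, -0.0]
force: [-1.8, -0.2, -0.1]
width: 0.148
gripper_force: 44.9
```

```bash
python3 st.py
```

```text
jig x,y mm 1.4 -1.0 z 155.1 yaw -85.44 tilt [-0.0004 -0.0002] F [-1.8 -0.2 -0.1] M [0.06 0.41 0.16] q [ 0.18  0.71 -1.08  1.66  0.67  1.19  2.16] 17.95
```

Request:
send_rows --increments '[[1,[0,0,0.04],[0,0,0.05]],[1,[0,0,0.04],[0,0,0.05]],[1,[0,0,0.04],[0,0,0.05]],[1,[0,0,0.04],[0,0,0.05]],[1,[0,0,0.04],[0,0,0.05]]]'

```text
clock: 18.45
position: [0.5523, 0.2371, 0.1531]
ee_rot: [2.021, -2.404, -0.0]
force: [-2.7, -0.5, 0.3]
width: 0.144
gripper_force: 44.9
```

```bash
python3 st.py
```

```text
jig x,y mm 1.3 -1.1 z 153.1 yaw -99.88 tilt [-0.0005 -0.0002] F [-2.7 -0.5  0.3] M [0.01 0.45 0.16] q [ 0.15  0.68 -1.02  1.67  0.63  1.16  1.94] 18.45
```

Request:
send_rows --increments '[[1,[0,0,0.04],[0,0,0.05]],[1,[0,0,0.04],[0,0,0.05]],[1,[0,0,0.04],[0,0,0.05]],[1,[0,0,0.04],[0,0,0.05]],[1,[0,0,0.04],[0,0,0.05]]]'

```text
clock: 18.95
position: [0.5522, 0.2372, 0.1511]
ee_rot: [1.706, -2.637, -0.0]
force: [-1.9, -0.7, 0.9]
width: 0.153
gripper_force: 44.9
```

```bash
python3 st.py
```

```text
jig x,y mm 1.2 -1.0 z 151.1 yaw -114.2 tilt [-0.0006 -0.0003] F [-1.9 -0.7  0.9] M [0.05 0.44 0.16] q [ 0.12  0.66 -0.96  1.67  0.59  1.13  1.72] 18.95
```

Request:
send_rows --increments '[[1,[0,0,0.04],[0,0,0.05]],[1,[0,0,0.04],[0,0,0.05]],[1,[0,0,0.04],[0,0,0.05]],[1,[0,0,0.04],[0,0,0.05]],[1,[0,0,0.04],[0,0,0.05]]]'

```text
clock: 19.45
position: [0.5522, 0.2372, 0.1491]
ee_rot: [1.364, -2.829, -0.0]
force: [-3.2, -0.6, 1.1]
width: 0.152
gripper_force: 44.9
```

```bash
python3 st.py;  python3 - <<'E'
from h import *
s=arm.get_image("side")[:,:,::-1].copy(); o=cv2.imread("pics/side2.png")
A,B=[cv2.resize(i[200:280,185:265],(400,400),interpolation=cv2.INTER_CUBIC) for i in (o,s)]
cv2.imwrite("pics/c5.png",np.hstack([A,B]))
E
```

```text
jig x,y mm 1.2 -0.9 z 149.1 yaw -128.52 tilt [-0.0007 -0.0002] F [-3.2 -0.6  1.1] M [0.1  0.53 0.18] q [ 0.09  0.64 -0.9   1.67  0.55  1.1   1.5 ] 19.45
```

View pics/c5.png

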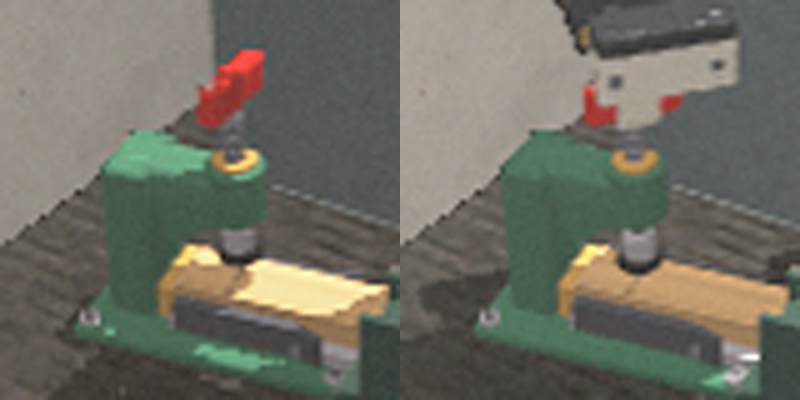

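The right crop shows the wing turned, the foot lower and still above the strip, and the strip undisturbed. I'll continue in small steps and watch Mz.

Request:
send_rows --increments '[[1,[0,0,0.04],[0,0,0.05]],[1,[0,0,0.04],[0,0,0.05]]]'

```text
clock: 19.7
position: [0.5521, 0.2373, 0.1483]
ee_rot: [1.223, -2.893, -0.0]
force: [-2.1, -0.1, 0.2]
width: 0.148
gripper_force: 44.9
```

```bash
python3 st.py
```

```text
jig x,y mm 1.2 -0.9 z 148.3 yaw -134.18 tilt [-0.0007 -0.0002] F [-2.1 -0.1  0.2] M [0.12 0.58 0.16] q [ 0.07  0.63 -0.87  1.68  0.53  1.09  1.42] 19.7
```

Request:
send_rows --increments '[[1,[0,0,0.04],[0,0,0.05]],[1,[0,0,0.04],[0,0,0.05]]]'

```text
clock: 19.9
position: [0.5521, 0.2372, 0.1475]
ee_rot: [1.076, -2.951, -0.0]
force: [-2.6, -0.2, 1.3]
width: 0.15
gripper_force: 44.9
```

```bash
python3 st.py
```

```text
jig x,y mm 1.1 -0.9 z 147.5 yaw -139.92 tilt [-0.0007 -0.0002] F [-2.6 -0.2  1.3] M [0.07 0.5  0.18] q [ 0.06  0.62 -0.85  1.68  0.51  1.08  1.33] 19.9
```

Request:
send_rows --increments '[[1,[0,0,0.04],[0,0,0.05]],[1,[0,0,0.04],[0,0,0.05]]]'

```text
clock: 20.1
position: [0.5521, 0.2373, 0.1467]
ee_rot: [0.928, -3.001, -0.0]
force: [-2.4, -0.5, 0.1]
width: 0.149
gripper_force: 44.9
```

```bash
python3 st.py
```

```text
jig x,y mm 1.1 -0.8 z 146.7 yaw -145.64 tilt [-0.0008 -0.0002] F [-2.4 -0.5  0.1] M [0.03 0.55 0.24] q [ 0.05  0.61 -0.82  1.68  0.5   1.07  1.24] 20.1
```

Request:
send_rows --increments '[[1,[0,0,0.04],[0,0,0.05]]]'

```text
clock: 20.2
position: [0.5521, 0.2373, 0.1463]
ee_rot: [0.852, -3.023, -0.0]
force: [-3.2, 1.0, 0.3]
width: 0.146
gripper_force: 44.9
```

```bash
python3 st.py
```

```text
jig x,y mm 1.1 -0.8 z 146.3 yaw -148.51 tilt [-0.0008 -0.0002] F [-3.2  1.   0.3] M [0.07 0.56 0.22] q [ 0.04  0.61 -0.81  1.68  0.49  1.07  1.2 ] 20.2
```

Request:
send_rows --increments '[[1,[0,0,0.04],[0,0,0.05]]]'

```text
clock: 20.3
position: [0.5521, 0.2373, 0.1459]
ee_rot: [0.777, -3.043, -0.0]
force: [-2.6, 0.2, 0.2]
width: 0.149
gripper_force: 44.9
```

```bash
python3 st.py
```

```text
jig x,y mm 1.1 -0.8 z 145.9 yaw -151.37 tilt [-0.0008 -0.0002] F [-2.6  0.2  0.2] M [0.06 0.53 0.21] q [ 0.03  0.6  -0.8   1.68  0.48  1.06  1.15] 20.3
```

Request:
send_rows --increments '[[1,[0,0,0.04],[0,0,0.05]]]'

```text
clock: 20.4
position: [0.5521, 0.2373, 0.1455]
ee_rot: [0.7, -3.062, 0.0]
force: [-2.5, 0.7, 1.0]
width: 0.149
gripper_force: 44.9
```

```bash
python3 st.py
```

```text
jig x,y mm 1.1 -0.8 z 145.5 yaw -154.23 tilt [-0.0007 -0.0002] F [-2.5  0.7  1. ] M [0.12 0.53 0.19] q [ 0.03  0.6  -0.78  1.68  0.48  1.06  1.11] 20.4
```

Request:
send_rows --increments '[[1,[0,0,0.04],[0,0,0.05]]]'

```text
clock: 20.5
position: [0.5521, 0.2374, 0.1451]
ee_rot: [0.624, -3.078, -0.0]
force: [-2.3, 0.6, 0.8]
width: 0.15
gripper_force: 44.9
```

```bash
python3 st.py
```

```text
jig x,y mm 1.1 -0.8 z 145.1 yaw -157.1 tilt [-0.0008 -0.0001] F [-2.3  0.6  0.8] M [0.08 0.58 0.23] q [ 0.02  0.6  -0.77  1.68  0.47  1.05  1.07] 20.5
```

Request:
send_rows --increments '[[1,[0,0,0.04],[0,0,0.05]]]'

```text
clock: 20.6
position: [0.5521, 0.2374, 0.1447]
ee_rot: [0.547, -3.093, 0.0]
force: [-3.2, -0.8, -0.1]
width: 0.149
gripper_force: 44.9
```

```bash
python3 st.py
```

```text
jig x,y mm 1.1 -0.8 z 144.7 yaw -159.96 tilt [-0.0008 -0.0001] F [-3.2 -0.8 -0.1] M [0.14 0.54 0.2 ] q [ 0.01  0.59 -0.76  1.69  0.46  1.05  1.02] 20.6
```

Request:
send_rows --increments '[[1,[0,0,0.04],[0,0,0.05]]]'

```text
clock: 20.7
position: [0.5521, 0.2374, 0.1443]
ee_rot: [0.469, -3.106, -0.0]
force: [-3.7, 0.9, -0.1]
width: 0.152
gripper_force: 44.9
```

```bash
python3 st.py
```

```text
jig x,y mm 1.1 -0.8 z 144.3 yaw -162.83 tilt [-0.0008 -0.0001] F [-3.7  0.9 -0.1] M [0.09 0.52 0.16] q [ 0.    0.59 -0.75  1.69  0.45  1.05  0.98] 20.7
```

Request:
send_rows --increments '[[1,[0,0,0.04],[0,0,0.05]]]'

```text
clock: 20.8
position: [0.552, 0.2374, 0.1439]
ee_rot: [0.391, -3.116, 0.0]
force: [-3.3, 0.0, 1.3]
width: 0.146
gripper_force: 44.9
```

```bash
python3 st.py
```

```text
jig x,y mm 1.1 -0.8 z 143.9 yaw -165.69 tilt [-0.0009 -0.0002] F [-3.3  0.   1.3] M [0.16 0.52 0.17] q [-0.    0.59 -0.73  1.69  0.44  1.04  0.94] 20.8
```

```bash
cat > k.py <<'E'
from cell import arm
import numpy as np
from scipy.spatial.transform import Rotation as Ro
s=arm.observe(); T=Ro.from_rotvec(s["ee_rot"]).as_matrix(); y=np.degrees(np.arctan2(T[1,0],T[0,0])); y-=360*(y>0)
print("th %.3f Mz %.3f tau7 %.3f Fz %.1f z %.1f t %.2f"%(np.radians(-85.44-y),s["ft_torque"][2],s["joint_efforts"][6],s["force"][2],s["position"][2]*1e3,s["clock"]))
E
python3 k.py
```

```text
th 1.401 Mz 0.173 tau7 0.723 Fz 1.3 z 143.9 t 20.80
```

Request:
send_rows --increments '[[1,[0,0,0.04],[0,0,0.05]]]'

```text
clock: 20.9
position: [0.552, 0.2374, 0.1435]
ee_rot: [0.313, -3.125, 0.0]
force: [-2.7, 0.2, 1.3]
width: 0.148
gripper_force: 44.9
```

```bash
python3 k.py
```

```text
th 1.451 Mz 0.170 tau7 0.723 Fz 1.3 z 143.5 t 20.90
```

Request:
send_rows --increments '[[1,[0,0,0.04],[0,0,0.05]]]'

```text
clock: 21.0
position: [0.552, 0.2374, 0.1431]
ee_rot: [0.235, -3.132, -0.0]
force: [-2.8, 0.2, 0.5]
width: 0.147
gripper_force: 44.9
```

```bash
python3 k.py
```

```text
th 1.500 Mz 0.177 tau7 0.723 Fz 0.5 z 143.1 t 21.00
```

Request:
send_rows --increments '[[1,[0,0,0.04],[0,0,0.05]]]'

```text
clock: 21.1
position: [0.5521, 0.2374, 0.1427]
ee_rot: [0.157, -3.137, 0.0]
force: [-2.6, 0.5, 0.8]
width: 0.145
gripper_force: 44.9
```

```bash
python3 k.py
```

```text
th 1.551 Mz 0.225 tau7 0.723 Fz 0.8 z 142.7 t 21.10
```

Request:
send_rows --increments '[[1,[0,0,0.04],[0,0,0.05]]]'

```text
clock: 21.2
position: [0.552, 0.2374, 0.1423]
ee_rot: [0.078, -3.14, 0.0]
force: [-2.1, -0.3, -0.1]
width: 0.146
gripper_force: 44.9
```

```bash
python3 k.py
```

```text
th 1.601 Mz 0.183 tau7 0.724 Fz -0.1 z 142.3 t 21.20
```

Joint 7's effort is almost noise-free, constant at 0.723, so it makes a good touch detector.

Request:
send_rows --increments '[[1,[0,0,0.04],[0,0,0.05]]]'

```text
clock: 21.3
position: [0.552, 0.2374, 0.1419]
ee_rot: [-0.0, -3.141, 0.0]
force: [-2.1, -0.5, -0.3]
width: 0.148
gripper_force: 44.9
```

```bash
python3 k.py
```

```text
th 1.651 Mz 0.189 tau7 0.723 Fz -0.3 z 141.9 t 21.30
```

Request:
send_rows --increments '[[1,[0,0,0.04],[0,0,0.05]]]'

```text
clock: 21.4
position: [0.552, 0.2375, 0.1415]
ee_rot: [-0.079, -3.14, 0.0]
force: [-2.4, 0.8, 0.6]
width: 0.151
gripper_force: 44.9
```

```bash
python3 k.py
```

```text
th 1.700 Mz 0.199 tau7 0.724 Fz 0.6 z 141.5 t 21.40
```

Request:
send_rows --increments '[[1,[0,0,0.04],[0,0,0.05]]]'

```text
clock: 21.5
position: [0.5521, 0.2375, 0.1411]
ee_rot: [-0.157, -3.137, 0.0]
force: [-3.9, 0.6, -0.4]
width: 0.148
gripper_force: 44.9
```

```bash
python3 k.py
```

```text
th 1.751 Mz 0.190 tau7 0.723 Fz -0.4 z 141.1 t 21.50
```

Request:
send_rows --increments '[[1,[0,0,0.04],[0,0,0.05]]]'

```text
clock: 21.6
position: [0.552, 0.2375, 0.1407]
ee_rot: [-0.236, -3.132, 0.0]
force: [-2.5, 1.2, 0.7]
width: 0.15
gripper_force: 44.9
```

```bash
python3 k.py
```

```text
th 1.800 Mz 0.175 tau7 0.723 Fz 0.7 z 140.7 t 21.60
```

Request:
send_rows --increments '[[1,[0,0,0.04],[0,0,0.05]]]'

```text
clock: 21.7
position: [0.552, 0.2375, 0.1403]
ee_rot: [-0.314, -3.125, 0.0]
force: [-3.4, 0.7, -0.4]
width: 0.152
gripper_force: 44.9
```

```bash
python3 k.py
```

```text
th 1.850 Mz 0.222 tau7 0.724 Fz -0.4 z 140.3 t 21.70
```

Request:
send_rows --increments '[[1,[0,0,0.04],[0,0,0.05]]]'

```text
clock: 21.8
position: [0.552, 0.2376, 0.1399]
ee_rot: [-0.392, -3.116, 0.0]
force: [-3.0, 0.4, 0.4]
width: 0.151
gripper_force: 44.9
```

```bash
python3 k.py
```

```text
th 1.900 Mz 0.195 tau7 0.724 Fz 0.4 z 139.9 t 21.80
```

Request:
send_rows --increments '[[1,[0,0,0.04],[0,0,0.05]]]'

```text
clock: 21.9
position: [0.552, 0.2376, 0.1395]
ee_rot: [-0.469, -3.106, 0.0]
force: [-3.3, 0.3, -0.4]
width: 0.154
gripper_force: 44.9
```

```bash
python3 k.py
```

```text
th 1.950 Mz 0.159 tau7 0.724 Fz -0.4 z 139.5 t 21.90
```

Request:
send_rows --increments '[[1,[0,0,0.04],[0,0,0.05]]]'

```text
clock: 22.0
position: [0.552, 0.2376, 0.1391]
ee_rot: [-0.547, -3.093, 0.0]
force: [-2.9, 0.3, 0.0]
width: 0.148
gripper_force: 44.9
```

```bash
python3 k.py; python3 -c "
from h import *
s=arm.get_image('side')[:,:,::-1]; cv2.imwrite('pics/c6.png',cv2.resize(s[200:280,185:265],(480,480),interpolation=cv2.INTER_CUBIC))"
```

```text
th 2.000 Mz 0.198 tau7 0.706 Fz 0.0 z 139.1 t 22.00
```

View pics/c6.png

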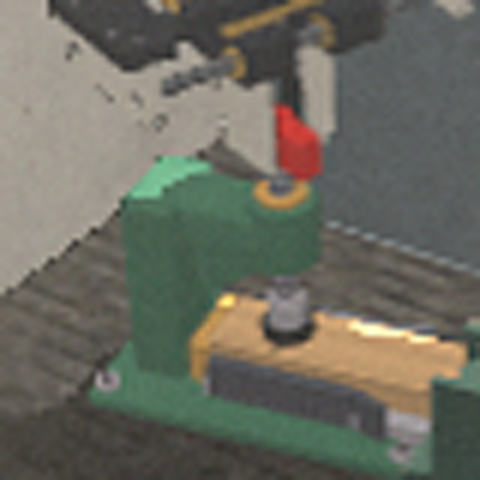

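The foot is about at the strip top. Joint 7's effort has just dropped by 0.018, which suggests first touch near 1.95. I'll check the slope.

Request:
send_rows --increments '[[1,[0,0,0.04],[0,0,0.05]]]'

```text
clock: 22.15
position: [0.552, 0.2376, 0.1387]
ee_rot: [-0.621, -3.079, 0.0]
force: [-2.7, -0.4, -0.1]
width: 0.151
gripper_force: 44.9
```

```bash
python3 k.py
```

```text
th 2.048 Mz 0.177 tau7 1.113 Fz -0.1 z 138.7 t 22.15
```

Request:
send_rows --increments '[[1,[0,0,0.04],[0,0,0.05]]]'

```text
clock: 22.25
position: [0.5521, 0.2376, 0.1383]
ee_rot: [-0.699, -3.062, 0.0]
force: [-2.7, 1.1, 0.6]
width: 0.151
gripper_force: 45.0
```

```bash
python3 k.py
```

```text
th 2.099 Mz 0.200 tau7 0.730 Fz 0.6 z 138.3 t 22.25
```

Request:
send_rows --increments '[[1,[0,0,0.04],[0,0,0.05]]]'

```text
clock: 22.35
position: [0.552, 0.2376, 0.1379]
ee_rot: [-0.776, -3.044, 0.0]
force: [-3.4, 0.3, -0.1]
width: 0.153
gripper_force: 45.0
```

```bash
python3 k.py
```

```text
th 2.149 Mz 0.222 tau7 0.664 Fz -0.1 z 137.9 t 22.35
```

Request:
send_rows --increments '[[1,[0,0,0.04],[0,0,0.05]]]'

```text
clock: 22.45
position: [0.552, 0.2376, 0.1375]
ee_rot: [-0.851, -3.023, 0.0]
force: [-2.4, -0.0, 0.3]
width: 0.146
gripper_force: 45.0
```

```bash
python3 k.py
```

```text
th 2.199 Mz 0.239 tau7 0.646 Fz 0.3 z 137.5 t 22.45
```

Request:
send_rows --increments '[[1,[0,0,0.04],[0,0,0.05]]]'

```text
clock: 22.55
position: [0.5521, 0.2376, 0.1371]
ee_rot: [-0.927, -3.001, 0.0]
force: [-3.0, 0.9, 0.4]
width: 0.151
gripper_force: 45.0
```

```bash
python3 k.py
```

```text
th 2.249 Mz 0.275 tau7 0.631 Fz 0.4 z 137.1 t 22.55
```

Request:
send_rows --increments '[[1,[0,0,0.04],[0,0,0.05]]]'

```text
clock: 22.65
position: [0.5521, 0.2377, 0.1367]
ee_rot: [-1.001, -2.977, 0.0]
force: [-1.6, 0.2, 0.6]
width: 0.154
gripper_force: 45.0
```

```bash
python3 k.py
```

```text
th 2.299 Mz 0.296 tau7 0.616 Fz 0.6 z 136.7 t 22.65
```

The slope is clear: touch at about 1.955, and now about 13.6 N. One small step more, then release.

Request:
send_rows --increments '[[1,[0,0,0.045],[0,0,0.055]]]'

```text
clock: 22.75
position: [0.5521, 0.2377, 0.1363]
ee_rot: [-1.083, -2.948, 0.0]
force: [-2.8, -0.1, 1.1]
width: 0.148
gripper_force: 45.0
```

```bash
python3 k.py
```

```text
th 2.354 Mz 0.289 tau7 0.763 Fz 1.1 z 136.3 t 22.75
```

Request:
send_rows --increments '[[1,[0,0,0],[0,0,0]],[1,[0,0,0],[0,0,0]]]'

```text
clock: 22.95
position: [0.5521, 0.2377, 0.1363]
ee_rot: [-1.079, -2.95, 0.0]
force: [-3.4, 1.2, -0.0]
width: 0.149
gripper_force: 44.9
```

```bash
python3 k.py; python3 st.py
```

```text
th 2.352 Mz 0.247 tau7 -0.323 Fz -0.0 z 136.3 t 22.95
jig x,y mm 1.2 -0.5 z 136.3 yaw 139.8 tilt [-0.0006  0.0002] F [-3.4  1.2 -0. ] M [0.41 0.72 0.25] q [-0.15  0.54 -0.5   1.71  0.3   0.97  0.11] 22.95
```

Request:
send_rows --increments '[[2,[0,0,0],[0,0,0]],[3,[0,0,0],[0,0,0]],[4,[0,0,0],[0,0,0]],[5,[0,0,0],[0,0,0]],[6,[0,0,0],[0,0,0]]]'

```text
clock: 23.45
position: [0.5529, 0.237, 0.1364]
ee_rot: [1.085, 2.948, 0.0]
force: [0.4, 0.2, 0.3]
width: 0.515
gripper_force: 0.0
```

Request:
send_rows --increments '[[6,[0,0,0],[0,0,0]],[6,[0,0,-1],[0,0,0]],[6,[0,0,-3],[0,0,0]],[6,[0,0,-4],[0,0,0]],[6,[0,0,-4],[0,0,0]]]'

```text
clock: 23.95
position: [0.5522, 0.2372, 0.2583]
ee_rot: [-1.084, -2.948, 0.0]
force: [2.1, -0.1, -0.1]
width: 0.648
gripper_force: 0.0
```

Request:
send_rows --increments '[[6,[0,0,-3],[0,0,0]],[6,[0,0,0],[0,0,0]],[6,[0,0,0],[0,0,0]]]'

```text
clock: 24.25
position: [0.5528, 0.2374, 0.2874]
ee_rot: [1.084, 2.947, 0.002]
force: [-0.7, -0.3, -0.2]
width: 0.655
gripper_force: 0.0
```

```bash
python3 st.py; python3 - <<'E'
from h import *
w=arm.get_image("wrist")[:,:,::-1]; s=arm.get_image("side")[:,:,::-1]; t=arm.get_image("top")[:,:,::-1]
B=cv2.resize(s[190:290,180:280],(420,420),interpolation=cv2.INTER_CUBIC)
cv2.imwrite("pics/c7.png",np.hstack([B,cv2.resize(w,(380,420))]))
E
```

```text
jig x,y mm 1.8 -0.9 z 287.4 yaw 139.61 tilt [0.0017 0.0006] F [-0.7 -0.3 -0.2] M [ 0.   -0.14 -0.01] q [-0.13  0.41 -0.53  1.51  0.21  1.28  0.18] 24.25
```

View pics/c7.png

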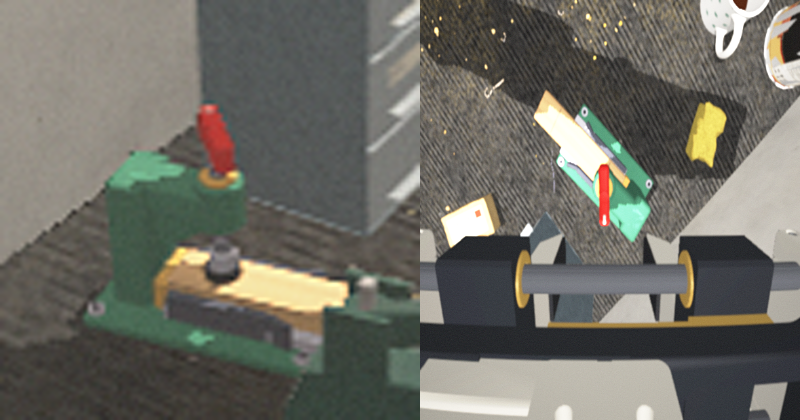

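The strip is home against the brass stop with the foot pressed on it. The knob stayed where I left it and the gripper is clear, so I'm handing in.

```bash
python3 -c "
from cell import arm
print(arm.sign_off())"
```

```text
the job is handed in; nothing more can be done
None
```

The strip is home against the brass stop and clamped at about 16 N, estimated from joint 7's torque, with the gripper clear; the job was handed in at about 24 s, and no verdict came back.

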